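# Lock out the heated stage's isolator

### The job

The heated stage is due for service: swing the isolator's handle from on to off so that the two holes in its tongue line up with the two holes of the hasp beneath, then fetch the lock from its caddy and lower its two legs through both pairs of holes until its body rests flat on the tongue. Finally prove the stage dead: press its large start key down firmly for a moment and let go. Leave the dish, the tip box and the bottle where they are.

Things in the scene. Friction and masses are not known exactly. Their poses are not given: they have to be found in the camera images.
- isolator: grey isolator enclosure, 200 x 200 x 50 mm high, fixed. Origin: centre of its underside, z up; the handle's pivot is the vertical line through it. An aluminium hasp plate (90 x 50 mm, faces 66 and 72 mm above the bench) sticks out on top along the body's -y, with two vertical holes 23 mm across at y = -67 and y = -107 mm (x = 0).
- hasp_mid (a point): point midway between the two holes of the fixed hasp plate, on its upper face (72 mm above the bench); 87 mm from the pivot along the isolator's -y. The line through the holes is the isolator's y axis.
- handle (a joint): angle of the isolator's handle, rad: 0 fully on (points along the isolator's +x), grows clockwise seen from above; at 1.571 it is off (points along the isolator's -y, holes lined up). No stop or detent there: it swings on to 2.0. Starts between 0 and 0.4. Stiff (0.2 N m of friction), stays where it is left.
- handle_grip (a point): grasp point on the handle's black upright grip: a blade 34 mm long (radially, 16 to 50 mm from the pivot), 14 mm thick, from 79 to 143 mm above the bench; this point is 33 mm from the pivot, 121 mm above the bench. x axis outwards from the pivot along the handle, z up; pinch it across its thickness (y).
- tongue_mid (a point): point midway between the two 23 mm holes in the handle's flat dark steel tongue (44 mm wide, from 14 to 126 mm from the pivot, 6 mm thick, top face 81 mm above the bench); 87 mm from the pivot, on the top face; x axis outwards along the handle. The holes are at 67 and 107 mm from the pivot.
- lock: loose aluminium lock, 0.26 to 0.44 kg, 70 mm tall: a block 64 (x) x 34 (y) x 42 (z) mm above two round steel legs 16 mm across, 28 mm long, at x = -20 and +20 mm, tips bevelled 1.5 mm. Origin: midway between the legs at the level of their tips; z up. Starts upright in the caddy; stands by itself on its legs on the bench. Either way round fits the hasp.
- lock_block (a point): centre of the lock's aluminium block, 49 mm above its legs' tips. Fully home, the tips are 53 mm above the bench and the block lies on the tongue, 5 mm from the handle's upright grip: no room there for a finger at the block's ends, so hold it across its broad faces (34 mm). To change from the caddy's grip to this one, stand it on the bench.
- caddy: fixed dark steel caddy: base 100 x 60 x 4 mm and two walls (56 mm long in x, 74 mm tall) at y = +-22 to +-27 mm, as high as the lock between them: they cover its broad faces, so there it can be taken only by its ends (64 mm apart, along x). Origin: centre of its underside, on the bench; the lock stands on the base in the middle, legs in line along x.
- stage: aluminium heated stage, fixed: a console strip 360 (x) x 70 (y) x 30 mm high with a flat plate 340 x 250 x 14 mm high adjoining on its +y side. Origin: centre of the console's underside, z up.
- key_top (a point): centre of the top face of the start key, 34 mm above the bench: the only large key, a flat grey rectangle 36 (x) x 30 (y) mm on the console, at one end of a row of four small round ones (13 mm, printed only).
- start_key (a joint): travel of the start key, m: 0 up, 0.002 fully down. A nearly travelless spring key: it starts to move at 2 N, is fully down at 6 N, counts as pressed past 0.0014 m (about 5 N), and springs back.
- dish: flat clear dish, 90 mm across, 18 mm high, loose on the stage's plate; origin under its centre. Leave alone.
- tip_box: white box, 85 x 120 x 60 mm high, loose; origin under its centre. Leave alone.
- bottle: white bottle, 64 mm across, 150 mm high, loose; origin under its centre. Leave alone.
There are look-alikes about, which are no part of the job. Several things have the shape of the lock; the one meant has the colours described above.

How it is judged:
By the outcome, as a careful person would: the job done as asked, in the order asked, and still so for the second after the job is handed in, with the robot touching nothing.
It also fails if it takes over 72 s, if anything falls off the work surface, if the arm or the gripper's body presses on something with over 40 N, if the wrist force passes 120 N, or if a joint passes its speed limit or range.

### The arm

A 7-joint arm with a two-finger parallel gripper is mounted at the origin on the work surface. World frame = base frame: x ahead of the robot, y to its left, z up, the work surface at z = 0. Lengths are in m, angles in rad, forces in N, time in s.
With the tool pointing down it reaches from about 0.4 to 0.85 m from the base axis. Payload 10.4 kg.
Tool frame: the origin (TCP) lies midway between the tips of the shut fingers; the grasp point (between the pads) lies 19 mm behind it (r.grasp_offset is the distance from the TCP to the grasp point, in m); x points along the fingers, y is the direction in which the jaws open and shut, and the axes are right-handed (so a half turn about x gives the same grasp; the last joint's range is limited). The gripper opens to 87 mm and grips with 3 to 60 N. Pads are 19 mm wide; open, the fingers measure 117 mm over their backs; the gripper's body (75 mm by 190 mm) begins 51 mm behind the grasp point.
Start: joints at [-1.129, 0.332, -0.065, 1.46, 0.022, 1.35, -0.088], TCP at [0.28, 0.559, 0.223] pointing down, gripper open.
Joint ranges: [-2.6, 2.6], [-0.5, 2.12], [-1.47, 1.34], [0.16, 2.42], [-1.27, 4.41], [0.06, 2.06], [-2.6, 2.6]. Speed limits (rad/s): [2.22, 2.22, 2.79, 2.79, 3.14, 3.14, 3.14].

### API

Orientations are given as a unit quaternion [x, y, z, w].
In Python, from bench import r, vision, close_job gives the robot as it stands. The module is installed in compiled form; this text tells all that it offers.
- The arm moves only by the shell command python3 -m pendant 'ROWS' [OPENING] [FORCE]. ROWS is text: rows parted by semicolons, each of 6 numbers parted by spaces: the shift along the tool's x, y, z in units of 0.25 m (1.0 is 0.25 m), then the turn, a rotation vector about the tool's x, y, z in units of 1.5 rad (1.0 is 1.5 rad). A call has 1 to 8 rows; each row is the pose to reach, as a shift and turn from the pose commanded when the call began, along the tool's axes at that moment; what a row does not reach only later rows make up. A row lasts 1/10 s, in which the tool goes at most 50 mm and 8.59 degrees, less where a joint would pass 70% of its speed; a pose out of reach is approached as far as the arm can. A call with a number of a shift or a turn outside -1 to 1 is refused whole. A call with a gripper value outside its range is refused whole. OPENING is the gripper command: -1 is shut, 1 is fully open, values between are in proportion, set as the call begins (- or left out, the last holds). The fingers move at their own pace and stop on an object; FORCE is the grip in N (left out, the last holds). Time passes only in rows, so rows that repeat a pose let the fingers close. It gives the time, the measured TCP pose, the force and the opening at its end, in the units of the state.
- r.read_state(): the state, without advancing time (a new reading comes with each control period).
- vision.camera(name): name is "scene" or "side" or "wrist"; returns (picture, depth): 420x560x3 uint8, blue, green, red; 420x560 float32, m along the optical axis (not along the pixel's ray), 0 where there is no reading.
- vision.get_calibration(name): a dict with "camera_matrix" (3x3 intrinsics, pixels), "rvec" (rotation vector, rad) and "tvec" (3), from world to camera coordinates, as OpenCV has them. Camera axes: x right, y down, z forward; pixel columns grow to the right and rows downward; lengths in m; the calibration is good to about 2 mm. A picture is of the moment at which its call begins: read the wrist's pose just before it. get_calibration takes no time and is no camera call; for the wrist camera it gives the pose at the moment of the call.
- close_job(): hands the job in, once; it reports no verdict.
The state is a dict: "time": time; "joint_positions": joint angles; "joint_vel": joint speeds; "joint_torque": joint torques, N m; "ee_pos": TCP position; "eef_rot": TCP orientation; "ft_force": force on the tool from outside, world axes, zero at the start; "torque": the same for the moment, N m; "width": finger opening in m.
Only numpy, scipy, OpenCV 4.12 (cv2) and the standard library are available. Lean on these libraries where they do the work, as an engineer would, in place of code of your own. Each camera call takes 0.05 s, during which the arm holds its last target. There are 200 camera calls.

## Working session

There is one attempt and no reset: what is moved stays moved. The work goes in short steps, Python scripts to look and compute and a shell command to move; the robot and the scene stay as the last step left them, time stands still between calls to the robot, and variables do not carry over. Pictures are saved under pics/ and viewed, about 8 in all and at most 12, crops included, and the job is handed in when it is done.

```bash
mkdir -p pics; ls; cat > h.py <<'E'
import numpy as np, cv2
from bench import r, vision
from scipy.spatial.transform import Rotation as R
def grab(n):
    c=vision.get_calibration(n); p,d=vision.camera(n)
    return p,d,c
def cam(c):
    return np.array(c["camera_matrix"]),cv2.Rodrigues(np.array(c["rvec"],float))[0],np.array(c["tvec"],float).ravel()
def plane(c,uv,z):
    K,Rm,t=cam(c); uv=np.atleast_2d(uv).astype(float)
    ray=(np.linalg.inv(K)@np.c_[uv,np.ones(len(uv))].T).T@Rm; o=-Rm.T@t
    return o+ray*((z-o[2])/ray[:,2])[:,None]
def cloud(c,d):
    K,Rm,t=cam(c); v,u=np.indices(d.shape)
    P=np.stack([(u-K[0,2])/K[0,0]*d,(v-K[1,2])/K[1,1]*d,d],-1)
    return (P-t)@Rm
def proj(c,P):
    return cv2.projectPoints(np.atleast_2d(P).astype(float),np.array(c["rvec"],float),np.array(c["tvec"],float),np.array(c["camera_matrix"]),None)[0][:,0]
E
python3 - <<'E'
from h import *
import pickle
o={}
for n in("scene","side","wrist"):
    p,d,c=grab(n);o[n]=(p,d,c);cv2.imwrite(f"pics/{n}0.png",p)
    K,Rm,t=cam(c);print(n,K[0,0],-Rm.T@t,Rm[2])
pickle.dump(o,open("o.pkl","wb"))
s=r.read_state();print(s, r.grasp_offset)
E
```

```text
pics
scene 473.3970346610525 [ 1.08330081 -0.78678739  1.10191546] [-0.34292842  0.57407243 -0.74353274]
side 475.83767361583756 [0.38771376 1.19367284 1.09015357] [ 0.13079617 -0.76539979 -0.63012342]
wrist 295.8552693197124 [0.21432727 0.59114756 0.38318587] [ 0.23722187 -0.12025751 -0.96398336]
{'time': 0.15, 'joint_positions': array([-1.12861222,  0.33272187, -0.06466998,  1.46070904,  0.02164686,
        1.34986487, -0.08848372]), 'joint_vel': array([-0.00077382, -0.00185325, -0.00054243, -0.00376278, -0.00089267,
        0.00033114,  0.00030491]), 'joint_torque': array([ 1.13706334e-03, -6.23628473e+01,  2.50728516e-02, -3.90143287e+01,
       -6.12399168e-02,  3.72681313e-02,  1.47514033e-04]), 'ee_pos': array([0.2800551 , 0.55845024, 0.22195845]), 'eef_rot': array([ 0.16249313,  0.68814834, -0.16319877,  0.68805087]), 'ft_force': array([-0.20313954,  0.35978638,  0.10534212]), 'torque': array([-0.0164811 ,  0.03041901,  0.02471776]), 'width': 0.08690874945236475} 0.0187
```

View pics/scene0.png

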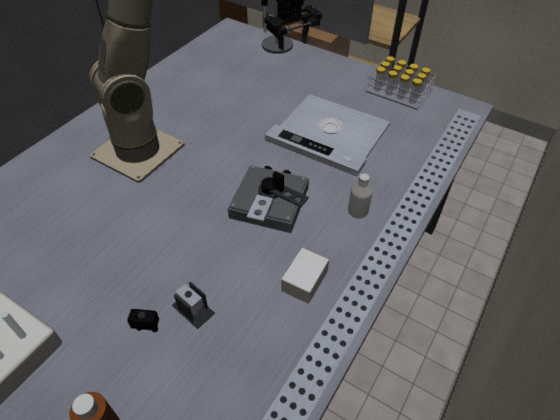

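View pics/side0.png

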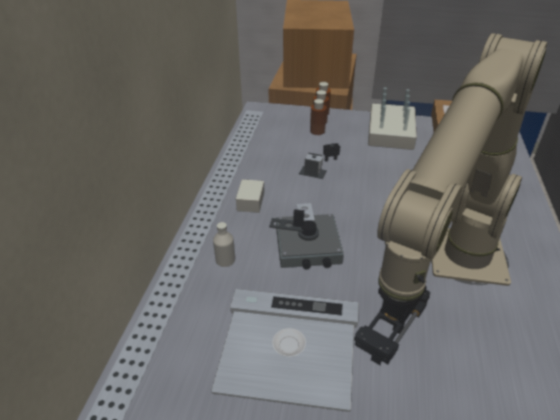

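The scene picture shows the isolator at about (270,195), with the hasp at (261,206) and the tongue at (292,196). The caddy and aluminium lock are at (190,302), with a black look-alike at (143,319). The start key is at about (297,138). The side picture agrees: key at (320,307), grip at (298,216) and lock at (314,160). Next I'll turn these into measurements using depth.

```bash
python3 - <<'E'
from h import *
import pickle
o=pickle.load(open("o.pkl","rb"))
for n,box in(("scene",{"iso":(225,160,315,232),"cad":(165,275,220,325),"stg":(262,95,392,170)}),("side",{"iso":(265,195,350,270),"cad":(298,145,335,182),"stg":(210,285,365,405)})):
    p,d,c=o[n];P=cloud(c,d)
    for k,(a,b,e,f) in box.items():
        q=P[b:f,a:e].reshape(-1,3);ok=d[b:f,a:e].ravel()>0;q=q[ok]
        def rect(lo,hi,t):
            m=(q[:,2]>lo)&(q[:,2]<hi)
            if m.sum()<20: print(n,k,t,m.sum());return
            (x,y),wh,an=cv2.minAreaRect((q[m,:2]*1000).astype(np.float32));print(n,k,t,m.sum(),"c",round(x),round(y),"wh",np.round(wh),"ang",round(an,1),"med",np.median(q[m],0).round(3))
        if k=="iso": rect(.044,.056,"encl");rect(.066,.0765,"hasp");rect(.0775,.086,"tongue");rect(.1,.15,"grip")
        if k=="cad": rect(.064,.085,"tops");rect(.03,.09,"all")
        if k=="stg": rect(.026,.034,"console");rect(.01,.018,"plate")
for n,b in(("scene",(220,95,400,245)),("scene",(160,270,225,330)),("side",(225,190,365,325))):
    a=o[n][0][b[1]:b[3],b[0]:b[2]];s=min(800/a.shape[1],600/a.shape[0])
    cv2.imwrite(f"pics/crop_{n}_{b[0]}.png",cv2.resize(a,None,fx=s/2 if b[0]==160 else s,fy=s/2 if b[0]==160 else s,interpolation=cv2.INTER_CUBIC))
E
```

```text
scene iso encl 1951 c 521 39 wh [200. 201.] ang 15.9 med [0.507 0.02  0.049]
scene iso hasp 414 c 585 -7 wh [156. 135.] ang 18.0 med [ 0.544 -0.038  0.072]
scene iso tongue 314 c 571 31 wh [153.  71.] ang 5.1 med [0.593 0.035 0.081]
scene iso grip 148 c 552 40 wh [20. 39.] ang 84.5 med [0.556 0.036 0.129]
scene cad tops 478 c 558 -379 wh [56. 65.] ang 80.3 med [ 0.561 -0.383  0.073]
scene cad all 699 c 558 -380 wh [57. 65.] ang 80.9 med [ 0.566 -0.386  0.071]
scene stg console 1390 c 508 340 wh [338. 275.] ang 32.6 med [0.528 0.322 0.03 ]
scene stg plate 3075 c 517 512 wh [352. 461.] ang 1.9 med [0.53  0.479 0.014]
side iso encl 1838 c 515 46 wh [200. 206.] ang 15.2 med [0.493 0.078 0.05 ]
side iso hasp 207 c 571 4 wh [142. 167.] ang 17.9 med [ 0.53  -0.034  0.072]
side iso tongue 251 c 565 1 wh [136. 151.] ang 87.5 med [0.592 0.051 0.082]
side iso grip 142 c 549 45 wh [17. 34.] ang 88.1 med [0.549 0.047 0.125]
side cad tops 208 c 537 -423 wh [162.  69.] ang 68.6 med [ 0.542 -0.381  0.073]
side cad all 415 c 537 -420 wh [168.  71.] ang 67.5 med [ 0.537 -0.377  0.064]
side stg console 2569 c 513 391 wh [360. 207.] ang 2.2 med [0.515 0.332 0.03 ]
side stg plate 9671 c 507 480 wh [356. 255.] ang 2.4 med [0.505 0.503 0.014]
```

View pics/crop_scene_220.png

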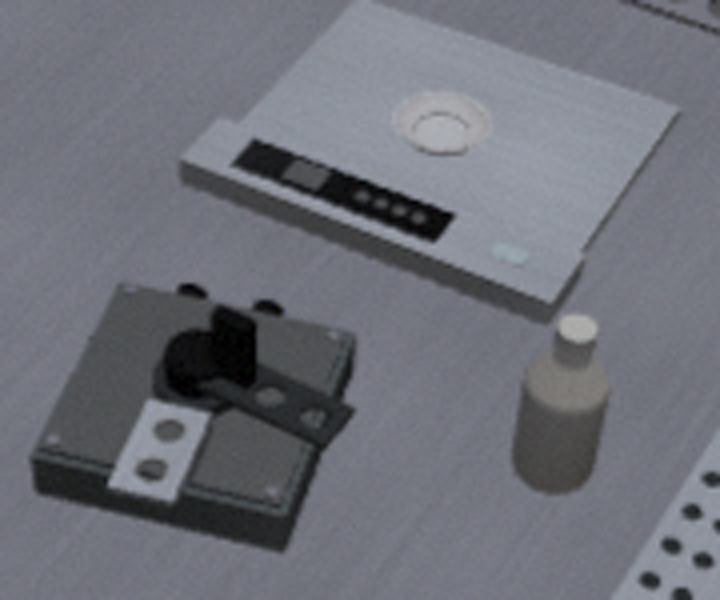

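The crop confirms it. The start key is the grey rectangle at crop (306,174), which is scene pixel (296.5,138.5). The hasp holes are at crop (168,430) and (151,468), and the tongue holes at (270,397) and (313,417). Depth puts the isolator at about (0.518,0.042) with a yaw of about 15.5°. I'll move towards it and refine with the wrist camera.

```bash
cat >> h.py <<'E'
def row(pos,a_deg=None,tcp=True):
    "print row to reach TCP pos (world), tool down, jaw yaw a; from the measured pose"
    s=r.read_state();p=np.array(s["ee_pos"]);R0=R.from_quat(s["eef_rot"]);M=R0.as_matrix()
    a0=np.degrees(np.arctan2(M[1,1],M[0,1]))
    a=np.radians(a0 if a_deg is None else a_deg);y=np.array([np.cos(a),np.sin(a),0]);x=np.array([0,0,-1.])
    R1=R.from_matrix(np.c_[x,y,np.cross(x,y)])
    print("t%.2f pos"%s["time"],p.round(4),"jaw %.1f"%a0,"q7 %.2f"%s["joint_positions"][6],"tilt",np.round(M[:,0],3),"w %.4f"%s["width"],"F",np.round(s["ft_force"],1))
    if pos is not None: print("ROW",(M.T@(np.array(pos)-p)/.25).round(3),((R0.inv()*R1).as_rotvec()/1.5).round(3))
E
python3 - <<'E'
from h import *
import pickle
o=pickle.load(open("o.pkl","rb"))
print("key",plane(o["scene"][2],[[296.5,138.5]],.034),plane(o["side"][2],[[320,307]],.034))
hs=np.array([[168,430],[151,468]])/4+[220,95];tn=np.array([[270,397],[313,417]])/4+[220,95]
print("hasp",plane(o["scene"][2],hs,.072),"tongue",plane(o["scene"][2],tn,.081))
s=r.read_state();M=R.from_quat(s["eef_rot"]).as_matrix();K,Rm,t=cam(o["wrist"][2])
print("cam in tool",M.T@(-Rm.T@t-s["ee_pos"]),"view dir",M.T@Rm[2])
row([.40,.30,.30],0);row([.48,-.02,.32],0)
E
```

```text
key [[0.45139184 0.31915123 0.034     ]] [[0.44204569 0.32349551 0.034     ]]
hasp [[ 0.53871437 -0.02325954  0.072     ]
 [ 0.5491097  -0.06061714  0.072     ]] tongue [[0.58851236 0.03826302 0.081     ]
 [0.62571282 0.03822063 0.081     ]]
cam in tool [-0.16123413 -0.00039309 -0.07339581] view dir [ 9.64009495e-01 -2.07530795e-04  2.65867730e-01]
t0.15 pos [0.2801 0.5585 0.222 ] jaw 63.4 q7 -0.09 tilt [-0.    -0.001 -1.   ] w 0.0869 F [-0.2  0.4  0.1]
ROW [-0.311 -0.709  0.892] [0.737 0.    0.001]
t0.15 pos [0.2801 0.5585 0.222 ] jaw 63.4 q7 -0.09 tilt [-0.    -0.001 -1.   ] w 0.0869 F [-0.2  0.4  0.1]
ROW [-0.39  -1.71   1.752] [0.737 0.    0.001]
```

```bash
python3 -m pendant '-0.3 -0.7 0.9 -0.27 0 0;-0.3 -0.7 0.9 -0.27 0 0;-0.3 -0.7 0.9 -0.27 0 0;-0.3 -0.7 0.9 -0.27 0 0;-0.3 -0.7 0.9 -0.27 0 0;-0.3 -0.7 0.9 -0.27 0 0;-0.3 -0.7 0.9 -0.27 0 0;-0.3 -0.7 0.9 -0.27 0 0' 1
python3 -c "
from h import *
row([.552,.038,.2],87)"
```

```text
time: 0.95
ee_pos: [0.4032, 0.3009, 0.2978]
eef_rot: [0.022, 0.707, -0.022, 0.707]
ft_force: [-0.8, 0.5, 0.5]
width: 0.087
t0.95 pos [0.4032 0.3009 0.2978] jaw 86.5 q7 0.78 tilt [ 0.     0.001 -1.   ] w 0.0870 F [-0.8  0.5  0.5]
ROW [ 0.391 -1.013  0.659] [-0.006  0.    -0.001]
```

```bash
python3 -m pendant '0.2 -0.5 0.33 0 0 0;0.39 -1 0.66 0 0 0;0.39 -1 0.66 0 0 0;0.39 -1 0.66 0 0 0;0.39 -1 0.66 0 0 0;0.39 -1 0.66 0 0 0;0.39 -1 0.66 0 0 0;0.39 -1 0.66 0 0 0'
python3 -c "
from h import *
import pickle
row([.552,.038,.2],87)
p,d,c=grab('wrist');pickle.dump((p,d,c),open('w1.pkl','wb'));cv2.imwrite('pics/w1.png',p)"
```

```text
time: 1.75
ee_pos: [0.5526, 0.0408, 0.1982]
eef_rot: [0.021, 0.708, -0.022, 0.706]
ft_force: [0.8, 0.8, -0.0]
width: 0.0873
t1.75 pos [0.5526 0.0408 0.1982] jaw 86.5 q7 1.41 tilt [-0.003 -0.001 -1.   ] w 0.0873 F [ 0.8  0.8 -0. ]
ROW [-0.007 -0.011 -0.002] [-0.006 -0.002  0.001]
```

View pics/w1.png

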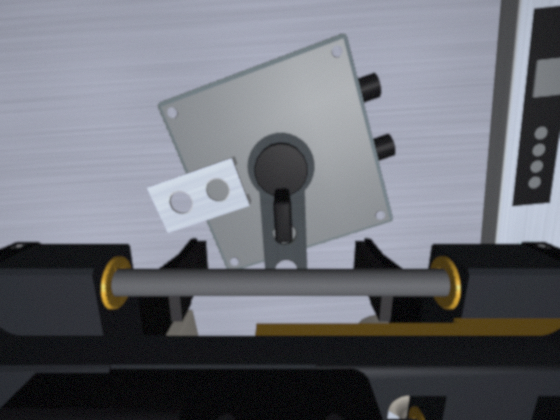

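The wrist picture shows the hasp holes at about (180,202) and (217,189), the hub at (280,168), and the grip blade at (283,215) between the open fingers. The key is at (545,77).

```bash
python3 - <<'E'
from h import *
import pickle
p,d,c=pickle.load(open('w1.pkl','rb'));g=cv2.cvtColor(p,cv2.COLOR_BGR2GRAY);P=cloud(c,d)
q=[]
for u,v in((180,202),(217,189)):
    b=g[v-14:v+15,u-14:u+15];m=(b<185).astype(np.uint8) if 0 else cv2.threshold(b,0,255,cv2.THRESH_OTSU+cv2.THRESH_BINARY_INV)[1]
    n,l,s,ce=cv2.connectedComponentsWithStats(m);k=l[14,14];print("hole",ce[k]+[u-14,v-14],s[k]);q.append(ce[k]+[u-14,v-14])
h=plane(c,q,.072);e=h[1]-h[0];e/=np.linalg.norm(e)
print("hasp",h.round(4),np.linalg.norm(h[1]-h[0]),"yaw",np.degrees(np.arctan2(-e[0],e[1])),"mid",h.mean(0),"pivot",h.mean(0)+.087*e)
ok=(d>0)&(d<.5)
def rc(m,t):
    m=m&ok;m[:, :150]=0;m[275:]=0;m[:,400:]=0
    X=(P[m][:,:2]*1000).astype(np.float32);print(t,m.sum(),cv2.minAreaRect(X),np.median(P[m],0))
z=P[...,2]
rc((z>.046)&(z<.054),"encl");mm=(z>.13)&(z<.15);mm[240:]=0;mm[:,:255]=0;mm[:,310:]=0;rc(mm,"grip")
t=(z>.078)&(z<.085);rc(t,"tongue")
mk=((z>.026)&(z<.04)&ok);mk[:,:490]=0;print("con",np.median(P[mk],0))
b=cv2.inRange(p,(90,90,90),(150,150,150));b[:, :533]=0;b[100:]=0;b[:50]=0
ys,xs=np.nonzero(b);print("key px",xs.min(),xs.max(),ys.min(),ys.max(),plane(c,[[xs.min(),ys.min()],[xs.min(),ys.max()]],.034))
E
```

```text
hole [179.9756691 202.5863747] [  3   4  23  23 411]
hole [216.94188862 189.82082324] [  3   4  23  23 413]
hasp [[ 0.5443 -0.0596  0.072 ]
 [ 0.5336 -0.0211  0.072 ]] 0.03996578261055209 yaw 15.45890702132297 mid [ 0.53894478 -0.04034057  0.072     ] pivot [0.51575517 0.04351194 0.072     ]
encl 24984 ((515.792724609375, 43.647727966308594), (195.3793182373047, 194.22056579589844), 15.149617195129395) [0.48441651 0.06175808 0.04909916]
grip 744 ((547.7750854492188, 42.88916778564453), (13.983633041381836, 31.912899017333984), 89.4932632446289) [0.54624225 0.04301577 0.14173381]
tongue 2292 ((554.7937622070312, 42.894989013671875), (44.12058639526367, 127.60653686523438), 89.45850372314453) [0.58064486 0.04418164 0.08009946]
con [0.50025638 0.31358128 0.02957995]
key px 533 559 58 96 [[0.42691367 0.30147079 0.034     ]
 [0.46297692 0.30724435 0.034     ]]
```

```bash
python3 -m pendant '0 0.01 -0.016 -0.035 0 0;0.2 0.01 -0.016 -0.035 0 0;0.3 0.01 -0.016 -0.035 0 0;0.385 0.01 -0.016 -0.035 0 0;0.385 0.01 -0.016 -0.035 0 0;0.385 0.01 -0.016 -0.035 0 0' 
python3 -m pendant '0 0 0 0 0 0;0 0 0 0 0 0;0 0 0 0 0 0;0 0 0 0 0 0;0 0 0 0 0 0;0 0 0 0 0 0' -1 25
python3 -c "
from h import *
row([.5487,.0432,.102],89.5)
for t in range(0,75,8): th=np.radians(t);print(t,(.132*(np.cos(th)-1)).round(3),(-.132*np.sin(th)).round(3),(th/1.5).round(3))"
```

```text
time: 2.4
ee_pos: [0.5487, 0.0467, 0.1045]
eef_rot: [0.002, 0.707, -0.001, 0.707]
ft_force: [0.4, -0.8, 0.1]
width: 0.0872
time: 3.0
ee_pos: [0.5488, 0.0447, 0.1038]
eef_rot: [0.003, 0.707, -0.003, 0.707]
ft_force: [0.9, 0.3, 0.2]
width: 0.0466
t3.00 pos [0.5488 0.0447 0.1038] jaw 89.6 q7 1.48 tilt [ 0.  0. -1.] w 0.0466 F [0.9 0.3 0.2]
ROW [ 0.007 -0.006 -0.   ] [ 0.001  0.    -0.   ]
0 0.0 -0.0 0.0
8 -0.001 -0.018 0.093
16 -0.005 -0.036 0.186
24 -0.011 -0.054 0.279
32 -0.02 -0.07 0.372
40 -0.031 -0.085 0.465
48 -0.044 -0.098 0.559
56 -0.058 -0.109 0.652
64 -0.074 -0.119 0.745
72 -0.091 -0.126 0.838
```

```bash
python3 -m pendant '0 -0.005 0 0 0 0;0 -0.005 0 0 0 0;0 -0.005 0 0 0 0;0 -0.005 0 0 0 0;0 -0.005 0 0 0 0;0 -0.005 0 0 0 0;0 -0.005 0 0 0 0' -1 25
python3 -c "
from h import *
row([.5487,.0432,.102],89.5)"
```

```text
time: 3.7
ee_pos: [0.5488, 0.0431, 0.1038]
eef_rot: [0.003, 0.707, -0.003, 0.707]
ft_force: [1.1, -2.9, -0.6]
width: 0.0136
t3.70 pos [0.5488 0.0431 0.1038] jaw 89.6 q7 1.48 tilt [ 0. -0. -1.] w 0.0136 F [ 1.1 -2.9 -0.6]
ROW [ 0.007  0.001 -0.   ] [0.001 0.    0.   ]
```

Gripped at a width of 13.6 mm. Now I'll swing 40° first, then the remaining 34°.

```bash
python3 -m pendant '-0.001 -0.018 -0.001 0.093 0 0;0 -0.036 -0.005 0.186 0 0;0 -0.054 -0.011 0.279 0 0;0 -0.07 -0.02 0.372 0 0;0 -0.085 -0.031 0.465 0 0;0 -0.085 -0.031 0.465 0 0'
python3 -c "
from h import *
th=np.radians(-74.6);row([.5158+.033*np.cos(th),.0435+.033*np.sin(th),.1035],15.4)
th=np.radians(15.4)
for a in(41,33,25,15.4): t=np.radians(a-90);print(a);row([.5158+.033*np.cos(t),.0435+.033*np.sin(t),.1035],a)"
```

```text
time: 4.3
ee_pos: [0.5411, 0.0224, 0.1038]
eef_rot: [0.245, 0.663, -0.245, 0.664]
ft_force: [5.5, 0.6, -5.3]
width: 0.0137
t4.30 pos [0.5411 0.0224 0.1038] jaw 49.5 q7 0.84 tilt [ 0.001  0.    -1.   ] w 0.0137 F [ 5.5  0.6 -5.3]
ROW [ 0.001 -0.075 -0.022] [ 0.396  0.    -0.001]
41
t4.30 pos [0.5411 0.0224 0.1038] jaw 49.5 q7 0.84 tilt [ 0.001  0.    -1.   ] w 0.0137 F [ 5.5  0.6 -5.3]
ROW [ 0.001 -0.021 -0.001] [ 0.098  0.    -0.001]
33
t4.30 pos [0.5411 0.0224 0.1038] jaw 49.5 q7 0.84 tilt [ 0.001  0.    -1.   ] w 0.0137 F [ 5.5  0.6 -5.3]
ROW [ 0.001 -0.039 -0.005] [ 0.191  0.    -0.001]
25
t4.30 pos [0.5411 0.0224 0.1038] jaw 49.5 q7 0.84 tilt [ 0.001  0.    -1.   ] w 0.0137 F [ 5.5  0.6 -5.3]
ROW [ 0.001 -0.056 -0.012] [ 0.285  0.    -0.001]
15.4
t4.30 pos [0.5411 0.0224 0.1038] jaw 49.5 q7 0.84 tilt [ 0.001  0.    -1.   ] w 0.0137 F [ 5.5  0.6 -5.3]
ROW [ 0.001 -0.075 -0.022] [ 0.396  0.    -0.001]
```

```bash
python3 -m pendant '0 -0.02 -0.001 0.095 0 0;0 -0.038 -0.005 0.19 0 0;0 -0.056 -0.012 0.285 0 0;0 -0.07 -0.019 0.37 0 0;0 -0.075 -0.022 0.396 0 0;0 -0.075 -0.022 0.396 0 0;0 -0.075 -0.022 0.396 0 0'
python3 -c "
from h import *
th=np.radians(-74.6);row([.5158+.033*np.cos(th),.0435+.033*np.sin(th),.1035],15.4)"
python3 -m pendant '0 0 0 0 0 0;0 0 0 0 0 0;0 0 0 0 0 0;0 0 0 0 0 0' 0.2
```

```text
time: 5.0
ee_pos: [0.5256, 0.0125, 0.1038]
eef_rot: [0.427, 0.564, -0.426, 0.565]
ft_force: [8.1, 0.9, -7.0]
width: 0.0136
t5.00 pos [0.5256 0.0125 0.1038] jaw 15.9 q7 0.28 tilt [ 0.002  0.001 -1.   ] w 0.0136 F [ 8.1  0.9 -7. ]
ROW [ 0.001 -0.005  0.002] [ 0.005 -0.    -0.002]
time: 5.4
ee_pos: [0.5244, 0.0117, 0.1038]
eef_rot: [0.427, 0.564, -0.427, 0.563]
ft_force: [-0.4, 0.5, -0.2]
width: 0.0379
```

```bash
python3 -m pendant '-0.2 0 0 0 0 0;-0.36 0 0.1 0 0 0;-0.4 0 0.25 0 0 0;-0.4 0 0.36 0 0 0;-0.4 0 0.36 0 0 0;-0.4 0 0.36 0 0 0' 1
python3 - <<'E'
from h import *
import pickle
row([.555,-.33,.2],80)
row([.555,-.33,.2],-10)
p,d,c=grab('wrist');pickle.dump((p,d,c),open('w2.pkl','wb'));cv2.imwrite('pics/w2.png',p)
E
```

```text
time: 6.0
ee_pos: [0.5485, -0.0753, 0.2036]
eef_rot: [0.428, 0.563, -0.428, 0.563]
ft_force: [0.1, 0.4, -0.4]
width: 0.0839
t6.00 pos [ 0.5485 -0.0753  0.2036] jaw 15.5 q7 0.43 tilt [-0.001  0.    -1.   ] w 0.0839 F [ 0.1  0.4 -0.4]
ROW [ 0.014 -0.248  0.988] [-0.75 -0.    0.  ]
t6.00 pos [ 0.5485 -0.0753  0.2036] jaw 15.5 q7 0.43 tilt [-0.001  0.    -1.   ] w 0.0839 F [ 0.1  0.4 -0.4]
ROW [ 0.014 -0.248  0.988] [ 0.297 -0.     0.   ]
```

View pics/w2.png

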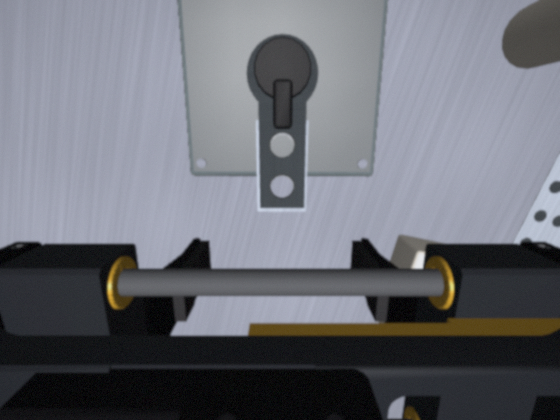

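The tongue now lies centred over the hasp. Its holes show light at (282,145) and (282,186), with the hasp margins even on both sides. I'll quantify the alignment.

```bash
python3 - <<'E'
from h import *
import pickle
p,d,c=pickle.load(open('w2.pkl','rb'));g=cv2.cvtColor(p,cv2.COLOR_BGR2GRAY)
q=[]
for u,v in((282,145),(282,186)):
    b=g[v-15:v+16,u-15:u+16];m=cv2.threshold(b,0,255,cv2.THRESH_OTSU)[1]
    n,l,s,ce=cv2.connectedComponentsWithStats(m);k=l[15,15];q.append(ce[k]+[u-15,v-15]);print(q[-1],s[k])
h=plane(c,q,.081);e=h[0]-h[1];print(h,np.linalg.norm(e),"yaw",np.degrees(np.arctan2(-e[0],e[1])),"mid",h.mean(0))
piv=np.array([.5158,.0435]);w=h.mean(0)[:2]-piv;print("r",np.linalg.norm(w),"ang",np.degrees(np.arctan2(w[1],w[0]))+90)
print(g[130,240:325:1].tolist())
E
```

```text
[281.73773987 144.30490405] [  3   2  24  25 469]
[281.67830424 185.88528678] [  4   4  23  23 401]
[[ 0.5333387  -0.01886851  0.081     ]
 [ 0.54392174 -0.05700229  0.081     ]] 0.039575073636229786 yaw 15.51061108519276 mid [ 0.53863022 -0.0379354   0.081     ]
r 0.08457507654256417 ang 15.660715406405245
[160, 160, 160, 161, 160, 160, 161, 160, 162, 163, 162, 160, 162, 160, 164, 178, 193, 194, 168, 119, 82, 75, 73, 72, 74, 74, 73, 75, 74, 73, 72, 74, 75, 72, 70, 71, 72, 72, 71, 70, 71, 71, 71, 71, 73, 71, 71, 75, 73, 73, 75, 74, 75, 75, 74, 75, 75, 75, 74, 75, 77, 75, 76, 77, 88, 127, 165, 184, 176, 165, 158, 158, 157, 157, 156, 155, 157, 157, 156, 157, 156, 155, 154, 156, 156]
```

Handle aligned at yaw 15.5° against the body's 15.4°. On to the caddy.

```bash
python3 -m pendant '0.01 -0.12 0.5 0.15 0 0;0.01 -0.24 0.98 0.29 0 0;0.01 -0.24 0.98 0.29 0 0;0.01 -0.24 0.98 0.29 0 0;0.01 -0.24 0.98 0.29 0 0;0.01 -0.24 0.98 0.29 0 0;0.01 -0.24 0.98 0.29 0 0' 1
python3 -m pendant '0 0.05 0.2 0 0 0;0 0.05 0.26 0 0 0;0 0.05 0.26 0 0 0;0 0.05 0.26 0 0 0'
python3 - <<'E'
from h import *
import pickle
row([.558,-.38,.04],-9.7)
p,d,c=grab('wrist');pickle.dump((p,d,c),open('w3.pkl','wb'));cv2.imwrite('pics/w3.png',p)
P=cloud(c,d);z=P[...,2]
m=(z>.066)&(z<.08)&(d>0);m[240:]=0
print(cv2.minAreaRect((P[m][:,:2]*1000).astype(np.float32)),m.sum(),np.median(P[m],0))
b=(p.min(2)>120)&m
print(cv2.minAreaRect((P[b][:,:2]*1000).astype(np.float32)),b.sum(),np.median(P[b],0))
E
```

```text
time: 6.75
ee_pos: [0.5564, -0.3275, 0.2005]
eef_rot: [-0.539, -0.458, 0.54, -0.457]
ft_force: [-0.1, 0.4, 0.3]
width: 0.087
time: 7.15
ee_pos: [0.5596, -0.3909, 0.201]
eef_rot: [0.539, 0.459, -0.538, 0.458]
ft_force: [-0.5, 0.7, 0.2]
width: 0.087
t7.15 pos [ 0.5596 -0.3909  0.201 ] jaw -9.2 q7 0.62 tilt [ 0.     0.002 -1.   ] w 0.0870 F [-0.5  0.7  0.2]
ROW [ 0.644 -0.013 -0.041] [ 0.006 -0.001  0.   ]
((554.4790649414062, -377.9438171386719), (53.99839782714844, 63.929534912109375), 80.62666320800781) 2792 [ 0.5550354  -0.37791483  0.07302623]
((554.096923828125, -378.9435729980469), (33.127174377441406, 63.319602966308594), 81.1401138305664) 1832 [ 0.5549309  -0.37776636  0.07294866]
```

View pics/w3.png

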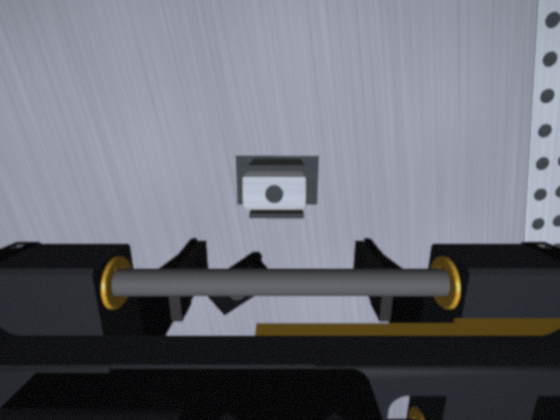

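The wrist picture shows the aluminium lock in its caddy at (274,193). The black look-alike lies at (235,285), clear of the finger paths. Depth gives 63×33 mm at (0.5545,-0.378), with ends along -9.4°, which is consistent. Descending to take it by its ends.

```bash
python3 -m pendant '0.15 -0.028 -0.048 0.003 0 0;0.3 -0.028 -0.048 0.003 0 0;0.42 -0.028 -0.048 0.003 0 0;0.54 -0.028 -0.048 0.003 0 0;0.62 -0.028 -0.048 0.003 0 0;0.655 -0.028 -0.048 0.003 0 0;0.655 -0.028 -0.048 0.003 0 0' 1
python3 -m pendant '0 0 0 0 0 0;0 0 0 0 0 0;0 0 0 0 0 0;0 0 0 0 0 0;0 0 0 0 0 0' -1 40
python3 -c "
from h import *
row([.5545,-.378,.037],-9.4)"
```

```text
time: 7.9
ee_pos: [0.554, -0.3783, 0.0368]
eef_rot: [0.54, 0.458, -0.539, 0.456]
ft_force: [0.1, 0.1, -0.9]
width: 0.087
time: 8.4
ee_pos: [0.5541, -0.3807, 0.0384]
eef_rot: [0.54, 0.456, -0.54, 0.457]
ft_force: [1.2, -0.1, 5.1]
width: 0.0636
t8.40 pos [ 0.5541 -0.3807  0.0384] jaw -9.6 q7 0.67 tilt [ 0.001 -0.001 -1.   ] w 0.0636 F [ 1.2 -0.1  5.1]
ROW [ 0.006 -0.    -0.011] [-0.002  0.    -0.001]
```

```bash
python3 -m pendant '-0.1 0 0 0 0 0;-0.2 0 0 0 0 0;-0.35 0 0 0 0 0;-0.5 0 0 0 0 0;-0.5 0 0 0 0 0;-0.5 0 0 0 0 0' -1 40
python3 -c "
from h import *
row([.48,-.22,.1],-74.6)"
```

```text
time: 9.0
ee_pos: [0.5533, -0.3803, 0.1622]
eef_rot: [0.54, 0.457, -0.54, 0.456]
ft_force: [-0.0, 0.1, -5.3]
width: 0.0636
t9.00 pos [ 0.5533 -0.3803  0.1622] jaw -9.6 q7 0.62 tilt [ 0.  0. -1.] w 0.0636 F [-0.   0.1 -5.3]
ROW [ 0.249 -0.396 -0.583] [ 0.756 -0.     0.   ]
```

```bash
python3 -m pendant '0 -0.1 -0.15 0.1 0 0;0 -0.2 -0.3 0.2 0 0;0 -0.3 -0.45 0.3 0 0;0 -0.396 -0.583 0.4 0 0;0.1 -0.396 -0.583 0.5 0 0;0.2 -0.396 -0.583 0.6 0 0;0.3 -0.396 -0.583 0.7 0 0;0.35 -0.396 -0.583 0.756 0 0'
python3 -c "
from h import *
row([.48,-.22,.036],-74.6)"
```

```text
time: 9.8
ee_pos: [0.4778, -0.2189, 0.0714]
eef_rot: [-0.699, -0.094, 0.703, -0.092]
ft_force: [0.9, 0.6, -4.4]
width: 0.0638
t9.80 pos [ 0.4778 -0.2189  0.0714] jaw -74.9 q7 -0.65 tilt [-0.005  0.001 -1.   ] w 0.0638 F [ 0.9  0.6 -4.4]
ROW [ 0.141  0.007 -0.008] [-0.003  0.003  0.002]
```

```bash
python3 -m pendant '0.07 0 0 0 0 0;0.12 0 0 0 0 0;0.14 0 0 0 0 0;0.146 0 0 0 0 0;0.15 0 0 0 0 0;0.15 0 0 0 0 0'
python3 -c "
from h import *
row([.48,-.22,.036],-74.6)"
```

```text
time: 10.4
ee_pos: [0.4805, -0.2203, 0.038]
eef_rot: [0.701, 0.095, -0.7, 0.095]
ft_force: [-0.4, -0.0, -3.8]
width: 0.0635
t10.40 pos [ 0.4805 -0.2203  0.038 ] jaw -74.6 q7 -0.60 tilt [ 0.001  0.    -1.   ] w 0.0635 F [-0.4 -0.  -3.8]
ROW [ 0.008 -0.002  0.002] [ 0.    -0.001 -0.   ]
```

```bash
python3 -m pendant '0.006 0 0 0 0 0;0.01 0 0 0 0 0;0.014 0 0 0 0 0;0.014 0 0 0 0 0'; python3 -m pendant '0.003 0 0 0 0 0;0.003 0 0 0 0 0;0.003 0 0 0 0 0'
```

```text
time: 10.8
ee_pos: [0.4804, -0.2202, 0.0343]
eef_rot: [0.701, 0.095, -0.701, 0.095]
ft_force: [-0.8, 1.1, 0.5]
width: 0.0637
time: 11.1
ee_pos: [0.4805, -0.2201, 0.0342]
eef_rot: [0.701, 0.095, -0.7, 0.095]
ft_force: [-5.0, 4.5, 13.0]
width: 0.0637
```

```bash
python3 -m pendant '0 0 0 0 0 0;0 0 0 0 0 0;0 0 0 0 0 0;0 0 0 0 0 0;0 0 0 0 0 0' 1
python3 -m pendant '-0.1 0 0 0 0 0;-0.25 0 0 0 0 0;-0.4 0 0 0 0 0;-0.5 0 0 0 0 0;-0.5 0 0 -0.1 0 0;-0.5 0 0 -0.2 0 0;-0.5 0 0 -0.3 0 0;-0.5 0 0 -0.4 0 0'
python3 -c "
from h import *
row([.4805,-.2201,.038],15.4)"
```

```text
time: 11.6
ee_pos: [0.4802, -0.2202, 0.0332]
eef_rot: [0.701, 0.095, -0.701, 0.095]
ft_force: [-0.4, 0.8, 0.6]
width: 0.0861
time: 12.4
ee_pos: [0.4802, -0.2202, 0.1583]
eef_rot: [0.641, 0.3, -0.64, 0.3]
ft_force: [-0.7, 0.0, -0.3]
width: 0.0869
t12.40 pos [ 0.4802 -0.2202  0.1583] jaw -39.8 q7 -0.18 tilt [ 0.  0. -1.] w 0.0869 F [-0.7  0.  -0.3]
ROW [ 0.481  0.001 -0.001] [-0.643 -0.    -0.   ]
```

```bash
python3 -m pendant '-0.1 0 0 -0.1 0 0;-0.15 0 0 -0.2 0 0;-0.15 0 0 -0.3 0 0;-0.15 0 0 -0.4 0 0;-0.15 0 0 -0.5 0 0;-0.15 0 0 -0.6 0 0;-0.15 0 0 -0.643 0 0;-0.15 0 0 -0.643 0 0'
python3 - <<'E'
from h import *
row([.4805,-.2201,.038],15.4)
p,d,c=grab('wrist');cv2.imwrite('pics/w4.png',p);P=cloud(c,d);z=P[...,2]
m=(z>.062)&(z<.08)&(d>0);m[238:]=0
print(cv2.minAreaRect((P[m][:,:2]*1000).astype(np.float32)),m.sum(),np.median(P[m],0))
E
```

```text
time: 13.2
ee_pos: [0.4801, -0.2203, 0.1957]
eef_rot: [0.43, 0.561, -0.43, 0.561]
ft_force: [0.9, -0.5, -0.5]
width: 0.0869
t13.20 pos [ 0.4801 -0.2203  0.1957] jaw 15.1 q7 0.72 tilt [ 0.  0. -1.] w 0.0869 F [ 0.9 -0.5 -0.5]
ROW [ 0.631  0.002 -0.   ] [-0.003 -0.    -0.   ]
((515.750732421875, -136.53932189941406), (247.11441040039062, 78.04762268066406), 72.50212097167969) 4967 [ 0.52000334 -0.0790092   0.07083779]
```

```bash
python3 - <<'E'
from h import *
p,d,c=grab('wrist');P=cloud(c,d);z=P[...,2]
m=(z>.062)&(z<.08)&(d>0)&(P[...,1]<-.15)&(abs(P[...,0]-.48)<.06);m[245:]=0
print(cv2.minAreaRect((P[m][:,:2]*1000).astype(np.float32)),m.sum(),np.median(P[m],0))
E
```

```text
((480.2803649902344, -219.27195739746094), (33.55904006958008, 64.16045379638672), 15.828394889831543) 2061 [ 0.47995221 -0.21665263  0.06907801]
```

View pics/w4.png

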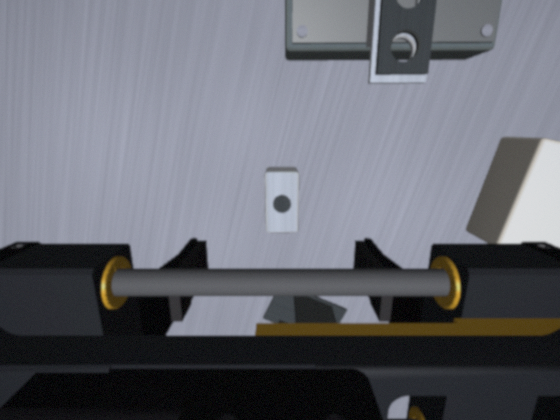

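The lock is standing upright at (0.480,-0.219), measured 33.6×64 mm, at pixel (282,201). Regripping it across its broad faces.

```bash
python3 -m pendant '0.15 0.002 0 -0.003 0 0;0.3 0.002 0 -0.003 0 0;0.42 0.002 0 -0.003 0 0;0.53 0.002 0 -0.003 0 0;0.6 0.002 0 -0.003 0 0;0.631 0.002 0 -0.003 0 0;0.631 0.002 0 -0.003 0 0'
python3 -m pendant '0 0 0 0 0 0;0 0 0 0 0 0;0 0 0 0 0 0;0 0 0 0 0 0;0 0 0 0 0 0;0 0 0 0 0 0;0 0 0 0 0 0;0 0 0 0 0 0' -1 40
python3 -m pendant '0 0 0 0 0 0;0 0 0 0 0 0'
python3 -c "
from h import *
row([.5388,-.0387,.15],15.4)"
```

```text
time: 14.0
ee_pos: [0.4802, -0.22, 0.0374]
eef_rot: [0.429, 0.562, -0.429, 0.562]
ft_force: [-0.1, -0.8, -0.2]
width: 0.0872
time: 14.8
ee_pos: [0.4807, -0.22, 0.038]
eef_rot: [0.429, 0.562, -0.429, 0.562]
ft_force: [-0.0, -1.1, 0.6]
width: 0.0339
time: 15.0
ee_pos: [0.4808, -0.2201, 0.038]
eef_rot: [0.429, 0.562, -0.429, 0.562]
ft_force: [-0.2, -0.3, 0.6]
width: 0.0337
t15.00 pos [ 0.4808 -0.2201  0.038 ] jaw 15.3 q7 0.88 tilt [ 0.  0. -1.] w 0.0337 F [-0.2 -0.3  0.6]
ROW [-0.448  0.416 -0.638] [-0.001  0.    -0.   ]
```

```bash
python3 -m pendant '-0.2 0 0 0 0 0;-0.4 0 0 0 0 0;-0.5 0.1 -0.15 0 0 0;-0.5 0.2 -0.3 0 0 0;-0.5 0.3 -0.45 0 0 0;-0.5 0.38 -0.58 0 0 0;-0.45 0.416 -0.638 0 0 0;-0.45 0.416 -0.638 0 0 0'
python3 -m pendant '0 0 0 0 0 0;0 0 0 0 0 0'
python3 - <<'E'
from h import *
row([.5388,-.0387,.12],15.4)
for n in("scene","side","wrist"):
    p,d,c=grab(n)
    if n=="wrist": cv2.imwrite('pics/w5.png',p);continue
    u,v=proj(c,[.539,-.039,.1])[0].astype(int);a=p[v-40:v+40,u-50:u+50];cv2.imwrite(f'pics/{n}5.png',cv2.resize(a,None,fx=4,fy=4,interpolation=cv2.INTER_CUBIC))
a=cv2.imread('pics/scene5.png');b=cv2.imread('pics/side5.png');cv2.imwrite('pics/both5.png',np.hstack([a,b]))
E
```

```text
time: 15.8
ee_pos: [0.5389, -0.0371, 0.149]
eef_rot: [0.427, 0.563, -0.429, 0.563]
ft_force: [-0.1, -0.4, -4.7]
width: 0.0337
time: 16.0
ee_pos: [0.5382, -0.0396, 0.1502]
eef_rot: [0.429, 0.562, -0.429, 0.562]
ft_force: [-0.2, -0.1, -3.8]
width: 0.0339
t16.00 pos [ 0.5382 -0.0396  0.1502] jaw 15.2 q7 0.40 tilt [-0.001  0.    -1.   ] w 0.0339 F [-0.2 -0.1 -3.8]
ROW [ 0.121  0.003 -0.003] [-0.002 -0.     0.001]
```

View pics/both5.png

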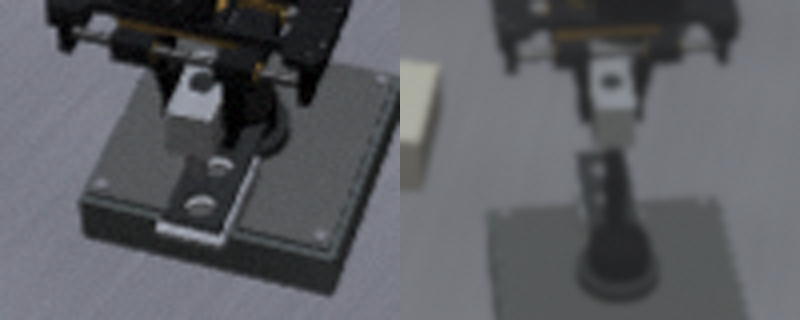

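Both views show the lock held upright over the tongue, with the two tongue holes visible in the scene half at (220,165) and (200,205). Lowering in stages and watching the force.

```bash
python3 -m pendant '0.04 0.003 -0.003 -0.002 0 0;0.08 0.003 -0.003 -0.002 0 0;0.11 0.003 -0.003 -0.002 0 0;0.12 0.003 -0.003 -0.002 0 0;0.13 0.003 -0.003 -0.002 0 0;0.14 0.003 -0.003 -0.002 0 0;0.15 0.003 -0.003 -0.002 0 0;0.15 0.003 -0.003 -0.002 0 0'
python3 -c "
from h import *
row([.5388,-.0387,.091],15.4)"
```

```text
time: 16.95
ee_pos: [0.5393, -0.0378, 0.1128]
eef_rot: [0.428, 0.563, -0.428, 0.563]
ft_force: [-0.6, 0.6, -3.9]
width: 0.0335
t16.95 pos [ 0.5393 -0.0378  0.1128] jaw 15.5 q7 0.43 tilt [-0.  0. -1.] w 0.0335 F [-0.6  0.6 -3.9]
ROW [ 0.087 -0.003  0.003] [ 0.001 -0.     0.   ]
```

```bash
python3 -m pendant '0.01 0 0.002 0 0 0;0.02 0 0.002 0 0 0;0.03 0 0.002 0 0 0;0.04 0 0.002 0 0 0;0.05 0 0.002 0 0 0;0.06 0 0.002 0 0 0;0.07 0 0.002 0 0 0;0.07 0 0.002 0 0 0'
python3 -c "
from h import *
row([.5388,-.0387,.091],15.4)"
```

```text
time: 17.75
ee_pos: [0.5393, -0.0383, 0.0951]
eef_rot: [0.428, 0.563, -0.428, 0.563]
ft_force: [-0.2, -0.0, -4.3]
width: 0.0336
t17.75 pos [ 0.5393 -0.0383  0.0951] jaw 15.5 q7 0.44 tilt [-0.001 -0.    -1.   ] w 0.0336 F [-0.2 -0.  -4.3]
ROW [ 0.017 -0.002  0.001] [ 0.001 -0.     0.   ]
```

```bash
python3 -m pendant '0.006 0 0 0 0 0;0.01 0 0 0 0 0;0.014 0 0 0 0 0;0.017 0 0 0 0 0;0.018 0 0 0 0 0;0.018 0 0 0 0 0'; python3 -m pendant '0.003 0 0 0 0 0;0.003 0 0 0 0 0'
```

```text
time: 18.35
ee_pos: [0.5395, -0.0383, 0.0911]
eef_rot: [0.428, 0.563, -0.428, 0.563]
ft_force: [-0.2, -0.9, -2.9]
width: 0.0338
time: 18.55
ee_pos: [0.5398, -0.0383, 0.091]
eef_rot: [0.428, 0.563, -0.428, 0.563]
ft_force: [-2.4, 1.0, 5.4]
width: 0.0338
```

Seated: contact came exactly at the expected tip height of 53 mm. Releasing and checking.

```bash
python3 -m pendant '-0.003 0 0 0 0 0;-0.003 0 0 0 0 0;-0.003 0 0 0 0 0;-0.003 0 0 0 0 0;-0.003 0 0 0 0 0' 1
python3 -m pendant '-0.1 0 0 0 0 0;-0.25 0 0 0 0 0;-0.4 0 0 0 0 0;-0.5 0 0.1 0 0 0;-0.5 0 0.2 0 0 0;-0.5 0 0.2 0 0 0;-0.5 0 0.2 0 0 0'
python3 - <<'E'
from h import *
row([.446,.32,.2],15.4)
p,d,c=grab('wrist');cv2.imwrite('pics/w6.png',p);P=cloud(c,d);z=P[...,2]
m=(z>.115)&(z<.132)&(d>0)&(P[...,1]<0.02);m[240:]=0;m[:,:200]=0;m[:,360:]=0
print(cv2.minAreaRect((P[m][:,:2]*1000).astype(np.float32)),m.sum(),np.median(P[m],0),np.percentile(z[m],[5,95]))
E
```

```text
time: 19.05
ee_pos: [0.5395, -0.0383, 0.091]
eef_rot: [0.428, 0.563, -0.428, 0.563]
ft_force: [1.0, 0.8, -0.1]
width: 0.0659
time: 19.75
ee_pos: [0.5527, -0.0867, 0.2157]
eef_rot: [0.428, 0.563, -0.428, 0.562]
ft_force: [-1.1, -0.0, 0.3]
width: 0.0869
t19.75 pos [ 0.5527 -0.0867  0.2157] jaw 15.4 q7 0.48 tilt [-0.  0. -1.] w 0.0869 F [-1.1 -0.   0.3]
ROW [ 0.063  0.022 -1.682] [ 0. -0.  0.]
((538.6668701171875, -36.18295669555664), (34.09520721435547, 66.93342590332031), 16.042627334594727) 2964 [ 0.53874043 -0.03574565  0.12206492] [0.12049395 0.12468236]
```

View pics/w6.png

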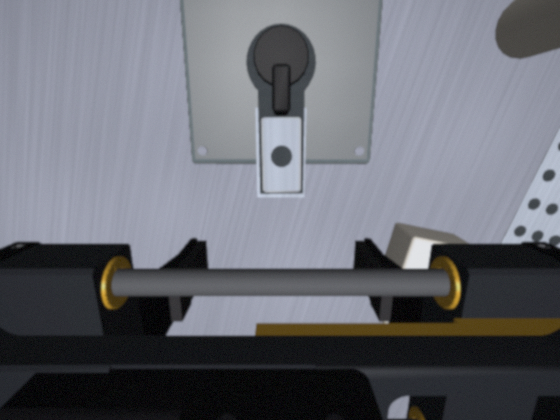

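The lock sits flat on the tongue: its top is at 0.122 m (expected 0.123), flush and in line at pixel (281,155). Next, the key, with the fingers shut.

```bash
python3 -m pendant '0 0.01 -0.2 0 0 0;0 0.01 -0.4 0 0 0;0 0.01 -0.6 0 0 0;0 0.01 -0.8 0 0 0;0 0.01 -0.95 0 0 0;0 0.01 -0.95 0 0 0' -1 20
python3 -m pendant '0 0.01 -0.2 0 0 0;0 0.01 -0.4 0 0 0;0 0.01 -0.55 0 0 0;0.1 0.01 -0.65 0 0 0;0.1 0.01 -0.65 0 0 0;0.1 0.01 -0.65 0 0 0;0.1 0.01 -0.65 0 0 0'
python3 - <<'E'
from h import *
row([.446,.32,.05])
p,d,c=grab('wrist');cv2.imwrite('pics/w7.png',p);print(proj(c,[[.446,.32,.034]]))
import pickle;pickle.dump((p,d,c),open('w7.pkl','wb'))
E
```

```text
time: 20.4
ee_pos: [0.4891, 0.15, 0.2154]
eef_rot: [0.425, 0.566, -0.425, 0.564]
ft_force: [-0.3, -0.6, 0.1]
width: 0.047
time: 21.1
ee_pos: [0.4515, 0.2992, 0.1915]
eef_rot: [0.429, 0.562, -0.428, 0.563]
ft_force: [0.4, 0.8, 0.6]
width: 0.0008
t21.10 pos [0.4515 0.2992 0.1915] jaw 15.4 q7 -0.33 tilt [ 0.001  0.    -1.   ] w 0.0008 F [0.4 0.8 0.6]
ROW [ 0.566  0.001 -0.086] [-0.  0. -0.]
[[281.13386241 177.40205028]]
```

View pics/w7.png

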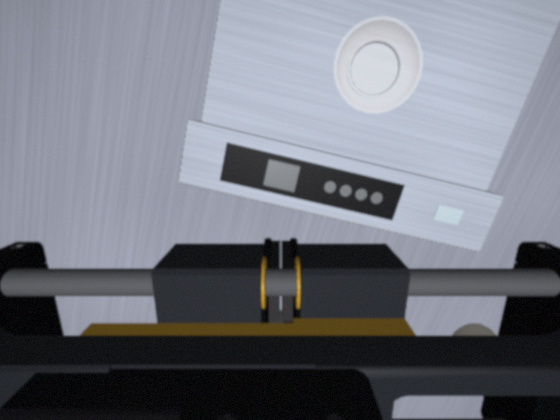

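The key is at (282,176), matching the projected estimate (281,177) for (0.446,0.320). Descending.

```bash
python3 -m pendant '0.15 0 -0.088 0 0 0;0.3 0 -0.088 0 0 0;0.42 0 -0.088 0 0 0;0.53 0 -0.088 0 0 0;0.58 0 -0.088 0 0 0;0.6 0 -0.088 0 0 0;0.6 0 -0.088 0 0 0'
python3 -c "
from h import *
row([.446,.3205,.034],15.4)"
```

```text
time: 21.85
ee_pos: [0.4455, 0.3214, 0.0416]
eef_rot: [0.428, 0.563, -0.428, 0.563]
ft_force: [-0.3, -0.4, 1.0]
width: 0.0006
t21.85 pos [0.4455 0.3214 0.0416] jaw 15.5 q7 -0.30 tilt [ 0.001  0.    -1.   ] w 0.0006 F [-0.3 -0.4  1. ]
ROW [0.031 0.001 0.004] [ 0.001 -0.    -0.   ]
```

```bash
python3 -m pendant '0.01 0 0 0 0 0;0.02 0 0 0 0 0;0.026 0 0 0 0 0;0.032 0 0 0 0 0;0.036 0 0 0 0 0;0.04 0 0 0 0 0;0.04 0 0 0 0 0'; python3 -m pendant '0.002 0 0 0 0 0;0.003 0 0 0 0 0;0.003 0 0 0 0 0'
```

```text
time: 22.55
ee_pos: [0.4452, 0.3218, 0.0323]
eef_rot: [0.428, 0.563, -0.428, 0.563]
ft_force: [-5.6, -3.2, 16.2]
width: 0.0004
time: 22.85
ee_pos: [0.4452, 0.3218, 0.0322]
eef_rot: [0.428, 0.563, -0.428, 0.563]
ft_force: [-6.9, -4.7, 23.1]
width: 0.0005
```

The key is fully down (z 0.0322, 23 N). Releasing and retreating.

```bash
python3 -m pendant '0 0 0 0 0 0;0 0 0 0 0 0;-0.05 0 0 0 0 0;-0.15 0 0 0 0 0;-0.3 0 0 0 0 0;-0.5 0 0 0 0 0;-0.65 0 0 0 0 0;-0.65 0 0 0 0 0'
python3 - <<'E'
from h import *
row(None);p,d,c=grab('scene');cv2.imwrite('pics/end.png',p)
a=p[95:245,220:400];cv2.imwrite('pics/endc.png',cv2.resize(a,None,fx=4,fy=4,interpolation=cv2.INTER_CUBIC))
E
```

```text
time: 23.65
ee_pos: [0.4471, 0.323, 0.1985]
eef_rot: [0.431, 0.562, -0.425, 0.563]
ft_force: [0.4, -0.3, -0.1]
width: 0.0002
t23.65 pos [0.4471 0.323  0.1985] jaw 15.5 q7 -0.37 tilt [ 0.006  0.007 -1.   ] w 0.0002 F [ 0.4 -0.3 -0.1]
```

View pics/endc.png

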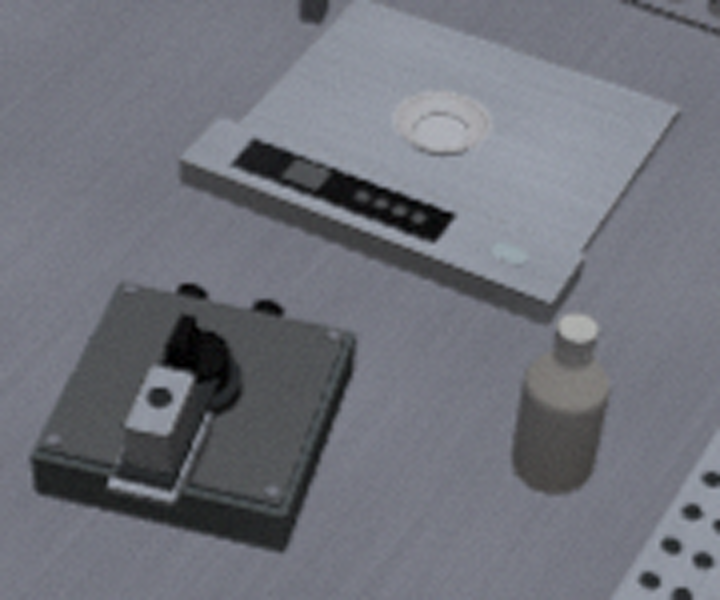

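The final crop shows the lock home on the tongue at (160,400). The dish at (440,125) and the bottle at (555,410) haven't moved, and the arm touches nothing. Handing in.

```bash
python3 -c "
from bench import close_job
print(close_job())"
```

```text
the job is handed in; nothing more can be done
None
```

The job is done and handed in at about 23.7 s of the 72 s allowed. All the checks I made agreed with what was expected; `close_job` gave no verdict.

- **Isolator:** I swung the handle to off. The tongue holes measured 15.5° yaw against the isolator's 15.4°, and both pairs of holes lined up.
- **Lock:** I took it from the caddy by its ends, stood it on the bench, and regripped it across its broad faces. Its legs went down through both pairs of holes without touching the sides. It came to rest at the expected height, with its top at 0.122 m against the expected 0.123 m, in line with the tongue.
- **Start key:** I pressed it last, about 2 mm down to its stop at 23 N, held it for about half a second and let go. I had no direct reading of the key's travel, so this rests on the finger height and the force.
- **Left alone:** In the last picture the lock is in place, and the dish and bottle are where they started. The tip box was outside that crop, but the arm never went near it. The arm is clear of everything, with no force on the tool.
- **Small disagreement:** The wrist camera's position estimates differed by up to about 2.4 mm between views, within the holes' 3.5 mm clearance. I corrected for it using the lock's known position before inserting it.

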